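# Put the seasonings in their rests

### The arm

A 6-joint arm with a two-finger parallel gripper is mounted at the origin on a cart in front of the work surface, level with it; the furniture and walls round the work are solid. World frame = base frame: x ahead of the robot, y to its left, z up, the work surface at z = 0. Lengths are in m, angles in degrees, forces in N, time in s.
With the tool pointing down it reaches from about 0.4 to 0.825 m from the base axis. Payload 7 kg.
Tool frame: the origin (TCP) lies midway between the tips of the shut fingers; the grasp point (between the pads) lies 19 mm behind it (ctrl.hold_point_z is the distance from the TCP to the grasp point, in m); z points along the fingers, y is the line along which they close (so a half turn about z gives the same grasp; the last joint's range is limited). The gripper opens to 88 mm and grips with 3 to 60 N. Pads are 19 mm wide; open, the fingers measure 130 mm over their backs; the gripper's body (78 mm by 193 mm) begins 47 mm behind the grasp point.
Start: joints at [16.507, 20.546, 0.682, 0, -70.136, -16.507], TCP at [0.675, -0, 0.227] pointing down, gripper open.
Joint ranges: [-176.03, 176.03], [-82.01, 121.73], [-58.28, 71.71], [-173.87, 95.51], [-174.79, -0.11], [-173.66, 173.66]. Speed limits (degrees/s): [136.94, 136.94, 172.46, 180, 180, 180].

### API

Orientations are given as [roll, pitch, yaw] about the fixed x, y, z axes, in that order (R = Rz(yaw) Ry(pitch) Rx(roll)).
In Python, from plant import ctrl gives the robot as it stands.
- The arm moves only by the tool apply_moves, never from a script. Its argument "deltas" is a list of rows, each an object with "fingers": the finger opening in mm, from 0 to 87.6; "delta_pos": the shift along the tool's x, y, z in mm, a list of three; "angular": the turn, a rotation vector about the tool's x, y, z in degrees, a list of three. A call has 1 to 10 rows; each row is the pose to reach, as a shift and turn from the pose commanded when the call began, along the tool's axes at that moment; what a row does not reach only later rows make up. A row lasts 1/10 s, in which the tool goes at most 50 mm and 8.59 degrees, less where a joint would pass 70% of its speed; a pose out of reach is approached as far as the arm can. A call with a gripper value outside its range is refused whole. The fingers move at their own pace and stop on an object; the grip force is fixed at half the most. Time passes only in rows, so rows that repeat a pose let the fingers close. It gives the time, the measured TCP pose, the force, the opening and the grip force at its end, in the units of the state.
- ctrl.get_obs(): the state, without advancing time (a new reading comes with each control period).
- ctrl.snapshot(name): name is "scene" or "side" or "wrist"; returns the picture (384x512x3 uint8, red, green, blue); there is no depth.
- ctrl.camera_params(name): a dict with "fx", "fy", "cx", "cy" (pixels), "cam_to_world" (4x4, takes a point from camera to world coordinates); the wrist camera has in their place "mount" (4x4, takes a point from camera to tool coordinates, whose origin is the TCP and whose axes are the flange's). Camera axes: x right, y up, looking along -z (the intrinsics and any distortion apply to the point x, -y, -z); pixel columns grow to the right and rows downward; lengths in m; the calibration is good to about 2 mm. A picture is of the moment at which its call begins: read the wrist's pose just before it. camera_params takes no time and is no camera call.
- ctrl.close_job(): hands the job in; it is judged then, once.
The state is a dict: "clock": time; "joint_pos": joint angles; "qvel": joint speeds; "tau": joint torques, N m; "tool_pos": TCP position; "orientation": TCP orientation; "force": force on the tool from outside, world axes, zero at the start; "moment": the same for the moment, N m; "opening": finger opening in m; "gripper_force": force on a finger pad.
Only numpy, scipy, OpenCV 4.12 (cv2) and the standard library are available. Lean on these libraries where they do the work, as an engineer would, in place of code of your own. Each camera call takes 0.05 s, during which the arm holds its last target. There are 200 camera calls.

### The job

Put away the four seasonings that stand on the open worktop in front of you, each in the rest made for it: the salt shaker upright on the small round coaster, the sugar jar upright on the large round coaster, the spice box inside the rectangular tray, and the garlic bulb, root down, in the middle of the white dish. Each must sit down flat inside its rim, and the tomato, the lime and everything else stay where they are.

Things in the scene. Friction and masses are not known exactly. Their poses are not given: they have to be found in the camera images.
- shaker: salt shaker with a grey domed cap and white salt in a clear body, loose, 0.1 kg, 44 mm across, 90 mm tall; the body (44 mm at its widest) reaches up to 74 mm, the cap above is 34 mm across. Origin: centre of its underside, z up
- jar: sugar jar, clear with white sugar and a green lid, loose, 0.33 kg, round, 64 mm across, 100 mm tall (lid 59 mm across, from 89 mm up). Origin: centre of its underside, z up
- spice_box: cream spice box, loose, 0.14 kg, flat grey-green lid fixed shut. Origin: centre of underside, z up, y along its length. Walls x -32 to +34 mm, y -52 to +52, 50 high; lid x -33 to +36, y -54 to +54, z 51 to 55, with a lip in mid -x side out to x -40 (y -14 to +14). Grip it across the 66 mm walls, below the lid; beside the lip (y +32 or -32) there is more room for the fingers
- garlic: garlic bulb, whitish pink, loose, 0.035 kg, 54 to 56 mm across, 57 mm tall with its stem upward; widest at about 25 mm up. Origin: centre of its underside, z up
- small_coaster: the smaller of the two round wooden coasters, fixed: 72 mm across, 12 mm tall, a flat floor 4 mm above the worktop inside a rim of 60 mm inner diameter. Origin: centre of its underside, on the worktop
- large_coaster: the larger of the two round wooden coasters, fixed: 92 mm across, 12 mm tall, a flat floor 4 mm above the worktop inside a rim of 80 mm inner diameter. Origin: centre of its underside, on the worktop
- tray: rectangular wooden tray, fixed: 92 mm along its x, 130 mm along its y, 12 mm tall, walls 4 mm, floor 4 mm above the worktop; inside 84 mm by 122 mm. The spice box fits either way round, its length along the tray's length. Origin: centre of its underside, on the worktop
- garlic_dish: shallow round white ceramic dish, fixed: 116 mm across the rim, 15 mm tall, flat floor about 80 mm across, 5 mm above the worktop. Origin: centre of its underside, on the worktop
- tomato: red tomato, loose, 58 mm across, 62 mm tall; a bystander, not to be moved. Origin: centre of its underside
- lime: green lime, loose, 60 by 48 by 48 mm; a bystander, not to be moved. Origin: centre of its underside

How it is judged:
By the outcome, as a careful person would: the job done as asked, in the order asked, and still so for the second after the job is handed in, with the robot touching nothing.
It also fails if it takes over 128 s, if anything falls off the work surface, if the arm or the gripper's body presses on something with over 40 N, if the wrist force passes 120 N, or if a joint passes its speed limit or range.

## Working session

There is one attempt and no reset: what is moved stays moved. The work goes in short steps, Python scripts to look and compute and a tool call to move; the robot and the scene stay as the last step left them, time stands still between calls to the robot, and variables do not carry over. Pictures are saved under pics/ and viewed, at most 14 in all, crops included, and the job is handed in when it is done.

Besides the shell and the picture viewer there is one more tool, called after "Call:" as name(argument=value, ...) on one line, values as JSON. apply_moves: Moves the arm, as the interface text tells. Its arguments: {"type":"object","properties":{"deltas":{"type":"array"}},"required":["deltas"]}

```bash
mkdir -p pics; ls
python3 - <<'E'
from plant import ctrl
import cv2,numpy as np
o=ctrl.get_obs();print({k:np.round(v,4).tolist() for k,v in o.items()}, ctrl.hold_point_z)
for n in("scene","side","wrist"):
    p=ctrl.camera_params(n);print(n,{k:np.round(v,4).tolist() if not isinstance(v,str) else v for k,v in p.items()})
    cv2.imwrite(f"pics/{n}0.png",ctrl.snapshot(n)[:,:,::-1])
E
```

```text
pics
{'clock': 0.0, 'joint_pos': [16.5082, 20.5927, 0.6351, -0.0219, -70.137, -16.5085], 'qvel': [-0.103, 0.0207, 0.1578, 0.015, -0.0181, -0.0114], 'tau': [-0.0008, -58.2727, 29.3058, 6.9975, 0.0069, -0.0002], 'tool_pos': [0.6745, -0.0, 0.2256], 'orientation': [179.9034, -0.0071, -90.0078], 'force': [-0.7382, 0.1715, -0.1318], 'moment': [0.0382, 0.0803, 0.0015], 'gripper_force': 0.0, 'opening': 0.0881} 0.0188
scene {'fx': 404.5384, 'fy': 404.5384, 'cx': 253.3632, 'cy': 185.854, 'cam_to_world': [[0.9054, 0.3758, -0.1976, 0.3626], [-0.4244, 0.8124, -0.3998, -0.4291], [0.0103, 0.4458, 0.8951, 0.9997], [0.0, 0.0, 0.0, 1.0]]}
side {'fx': 367.6845, 'fy': 367.6845, 'cx': 257.6646, 'cy': 188.447, 'cam_to_world': [[-0.9793, 0.1463, -0.14, 0.39], [-0.2024, -0.6787, 0.706, 0.8584], [0.0083, 0.7197, 0.6942, 0.8574], [0.0, 0.0, 0.0, 1.0]]}
wrist {'fx': 306.5972, 'fy': 306.5972, 'cx': 256.2186, 'cy': 191.3725, 'mount': [[-0.0003, 0.9588, 0.284, 0.0775], [1.0, 0.0003, 0.0002, 0.0007], [0.0002, 0.284, -0.9588, -0.1587], [0.0, 0.0, 0.0, 1.0]]}
```

View images.

Run:
```python
import cv2
for n in("scene","side"):
    cv2.imwrite(f"pics/{n}0b.png",cv2.resize(cv2.imread(f"pics/{n}0.png"),(800,600),interpolation=cv2.INTER_CUBIC))
```

```text
(no output)
```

View pics/scene0b.png

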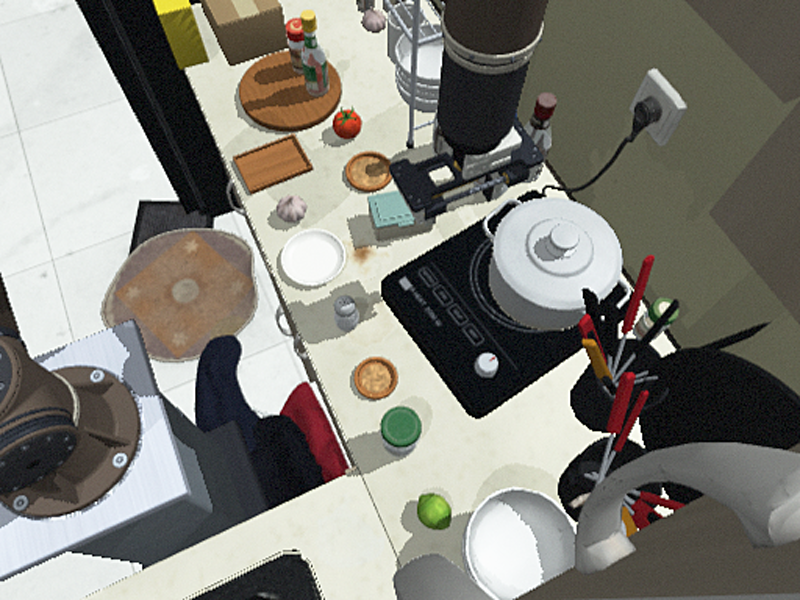

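View pics/side0b.png

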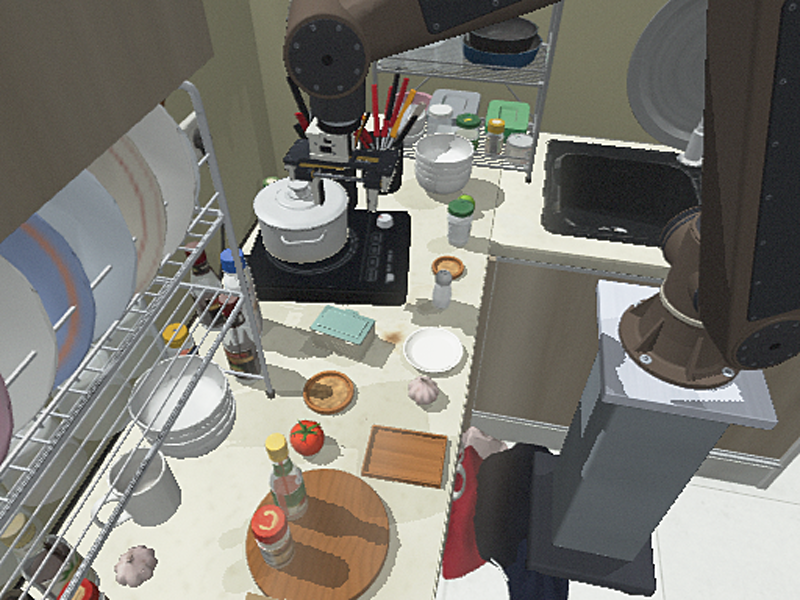

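```bash
cat > h.py <<'E'
import cv2,numpy as np
def crop(src,dst,x0,y0,w,h,s):
    im=cv2.resize(cv2.imread(src)[y0:y0+h,x0:x0+w],(w*s,h*s),interpolation=cv2.INTER_CUBIC)
    for x in range(-(-x0//10)*10,x0+w,10):
        cv2.line(im,((x-x0)*s,0),((x-x0)*s,4 if x%50 else 12),(255,0,255),1)
        if x%50==0 or x%20==0: cv2.putText(im,str(x),((x-x0)*s+2,12),0,.35,(255,0,255),1)
    for y in range(-(-y0//10)*10,y0+h,10):
        cv2.line(im,(0,(y-y0)*s),(6,(y-y0)*s),(255,0,255),1)
        if y%20==0: cv2.putText(im,str(y),(8,(y-y0)*s+4),0,.35,(255,0,255),1)
    cv2.imwrite(dst,im)
def ray(p,T,uv):
    d=T[:3,:3]@np.array([(uv[0]-p["cx"])/p["fx"],-(uv[1]-p["cy"])/p["fy"],-1]);return T[:3,3],d
def onz(p,T,uv,z):
    o,d=ray(p,T,uv);return o+d*(z-o[2])/d[2]
def proj(p,T,X):
    q=T[:3,:3].T@(np.array(X)-T[:3,3]);return np.array([p["cx"]+p["fx"]*q[0]/-q[2],p["cy"]-p["fy"]*q[1]/-q[2]])
E
python3 - <<'E'
from h import *
crop("pics/scene0.png","pics/sa.png",140,70,155,150,5)
crop("pics/scene0.png","pics/sb.png",190,170,120,120,5)
crop("pics/side0.png","pics/da.png",185,110,130,120,5)
crop("pics/side0.png","pics/db.png",170,190,130,130,5) if 0 else crop("pics/side0.png","pics/db.png",170,190,130,120,5)
E
```

```text
(no output)
```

View pics/sa.png

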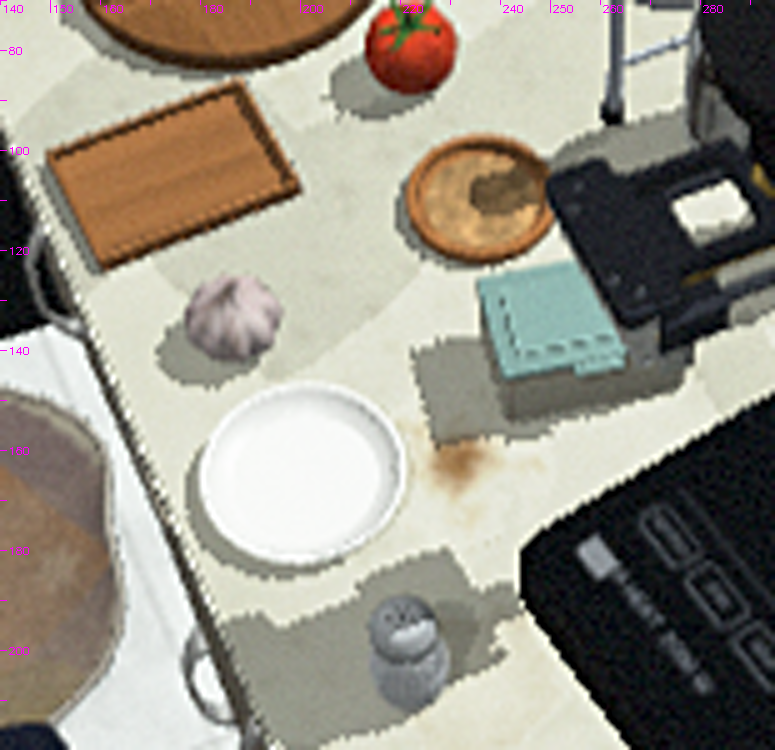

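View pics/sb.png

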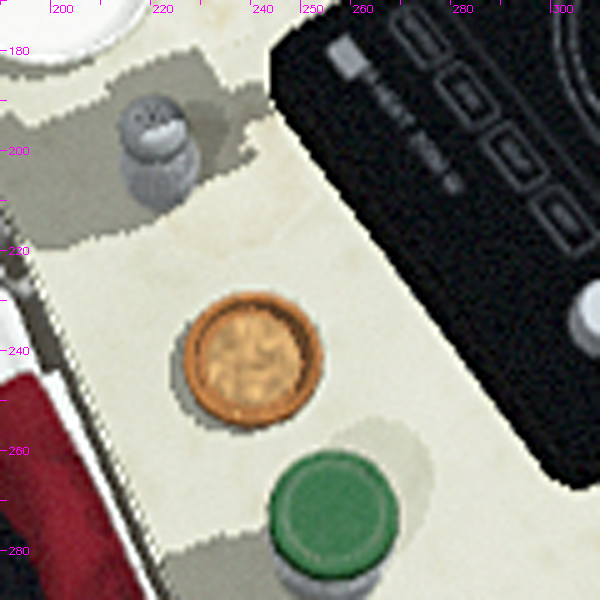

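View pics/da.png

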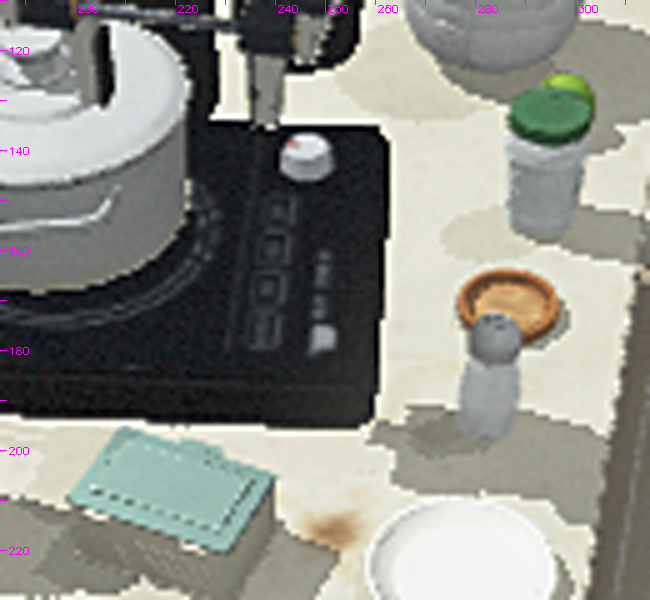

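View pics/db.png

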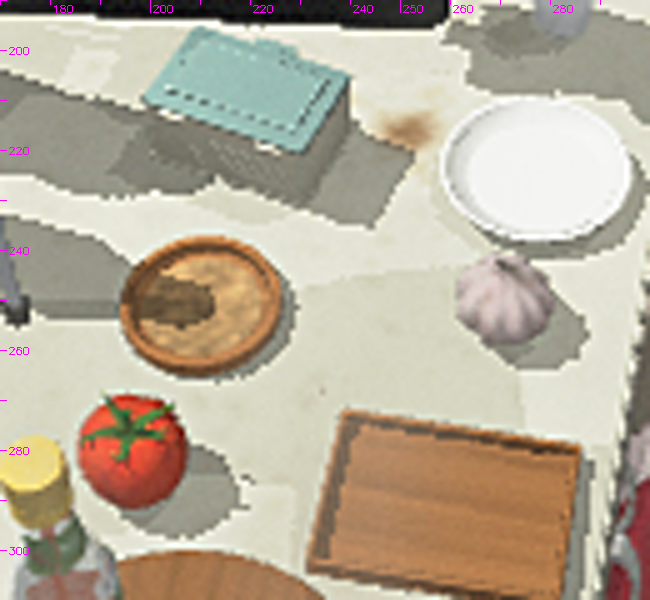

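Run:
```python
from h import *
from plant import ctrl
P={n:ctrl.camera_params(n) for n in("scene","side")};T={n:np.array(P[n]["cam_to_world"]) for n in P}
M={"tray":(.012,(174.6,104.8),None),"lcoaster":(.011,(236.3,109.7),(210.2,251)),"garlic":(.028,(186.5,133.5),(269,249)),"dish":(.014,(200.5,164.7),(277,224)),
"shakercap":(.082,(220.7,195.3),(284,177)),"scoaster":(.011,(240.3,242),(286.7,171.5)),"jarlid":(.1,(256.8,272),(295,132)),"lid":(.055,None,(219,208)),"tomato":(.03,(222,79),(196.5,280)),"lime":(.024,(277.5,327),None),
"t1":(.012,(149.5,101),None),"t2":(.012,(188,86.5),(238.5,271.5)),"t3":(.012,(200,107.5),None),"t4":(.012,(161,124),(286,279)),
"l_a":(.055,(235.5,126),(229,220)),"l_b":(.055,(240.5,145.5),(239,205.5)),"l_c":(.055,None,(209,195.5)),"l_d":(.055,None,(198.5,210))}
for k,(z,a,b) in M.items():
    r=[np.round(onz(P[n],T[n],u,z)*1000,1)[:2] if u else None for n,u in(("scene",a),("side",b))]
    print(k,*r, np.round(np.linalg.norm(r[0])) if r[0] is not None else "")
```

```text
tray [480.7 359.8] None 600.0
lcoaster [642.9 266. ] [640.1 274.3] 696.0
garlic [474.4 236.8] [477.6 245.5] 530.0
dish [474.3 132.8] [472.2 139.2] 493.0
shakercap [479.8  -8.8] [476.    1.8] 480.0
scoaster [ 482.6 -118.5] [ 479.  -106.9] 497.0
jarlid [ 476.4 -226.3] [ 472.  -220.9] 527.0
lid None [647.4 148.8] 
tomato [645.  377.5] [642.1 382.4] 747.0
lime [ 474.6 -344.6] None 587.0
t1 [416.6 405. ] None 581.0
t2 [542.7 408.8] [545.9 323.8] 679.0
t3 [546.6 318.4] None 633.0
t4 [420.2 310.4] [417.7 320.2] 522.0
l_a [605.4 184.4] [606.2 188.3] 633.0
l_b [591.6 119.7] [591.7 126.4] 604.0
l_c None [692.  104.7] 
l_d None [704.4 169.3]
```

Call:
apply_moves(deltas=[{"fingers": 87,"delta_pos": [100,125,0],"angular": [0,0,0]},{"fingers": 87,"delta_pos": [100,125,0],"angular": [0,0,0]},{"fingers": 87,"delta_pos": [100,125,0],"angular": [0,0,0]},{"fingers": 87,"delta_pos": [100,125,0],"angular": [0,0,0]},{"fingers": 87,"delta_pos": [100,125,0],"angular": [0,0,0]},{"fingers": 87,"delta_pos": [100,125,0],"angular": [0,0,0]},{"fingers": 87,"delta_pos": [100,125,0],"angular": [0,0,0]}])

```text
clock: 0.85
tool_pos: [0.5508, -0.0994, 0.2263]
orientation: [180.0, -0.0, -90.0]
force: [0.5, 0.9, -0.2]
opening: 0.0871
gripper_force: 0.0
```

```bash
cat >> h.py <<'E'
from scipy.spatial.transform import Rotation as R
def wrist(name):
    from plant import ctrl
    o=ctrl.get_obs();p=ctrl.camera_params("wrist")
    cv2.imwrite(f"pics/{name}.png",ctrl.snapshot("wrist")[:,:,::-1])
    W=np.eye(4);W[:3,:3]=R.from_euler("xyz",o["orientation"],degrees=True).as_matrix();W[:3,3]=o["tool_pos"]
    T=W@np.array(p["mount"]);np.savez(f"pics/{name}.npz",T=T,**{k:p[k] for k in("fx","fy","cx","cy")})
    print(o["clock"],np.round(o["tool_pos"],4),np.round(o["orientation"],2),o["opening"],np.round(o["force"],1))
    cv2.imwrite(f"pics/{name}_v.png",cv2.resize(cv2.imread(f"pics/{name}.png"),(800,600),interpolation=cv2.INTER_CUBIC))
E
python3 -c "
from h import *
wrist('wA')"
```

```text
0.85 [ 0.5508 -0.0994  0.2263] [179.99  -0.   -89.97] 0.08713425901433294 [ 0.5  0.9 -0.2]
```

View pics/wA_v.png

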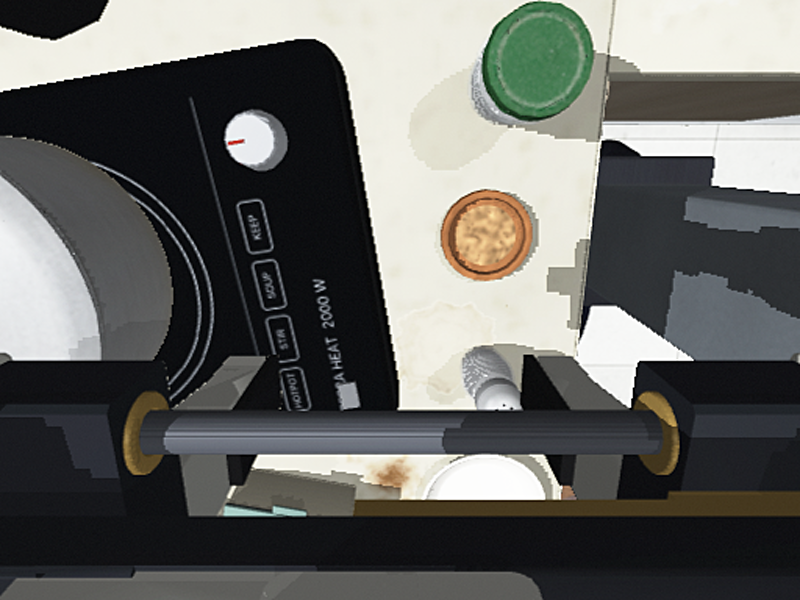

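Call:
apply_moves(deltas=[{"fingers": 87,"delta_pos": [-310,0,0],"angular": [0,0,0]},{"fingers": 87,"delta_pos": [-310,0,0],"angular": [0,0,0]},{"fingers": 87,"delta_pos": [-310,0,0],"angular": [0,0,0]},{"fingers": 87,"delta_pos": [-310,0,0],"angular": [0,0,0]},{"fingers": 87,"delta_pos": [-310,0,0],"angular": [0,0,0]},{"fingers": 87,"delta_pos": [-310,0,0],"angular": [0,0,0]},{"fingers": 87,"delta_pos": [-310,0,0],"angular": [0,0,0]},{"fingers": 87,"delta_pos": [-310,0,0],"angular": [0,0,0]},{"fingers": 87,"delta_pos": [-310,0,0],"angular": [0,0,0]}])

```text
clock: 1.8
tool_pos: [0.5499, 0.2102, 0.2259]
orientation: [179.9, -0.1, -89.9]
force: [0.6, 0.3, -0.1]
opening: 0.0871
gripper_force: 0.0
```

```bash
python3 -c "
from h import *
wrist('wB')"
```

```text
1.8 [0.5499 0.2102 0.2259] [ 1.7994e+02 -5.0000e-02 -8.9940e+01] 0.0870800380572447 [ 0.6  0.3 -0.1]
```

View pics/wB_v.png

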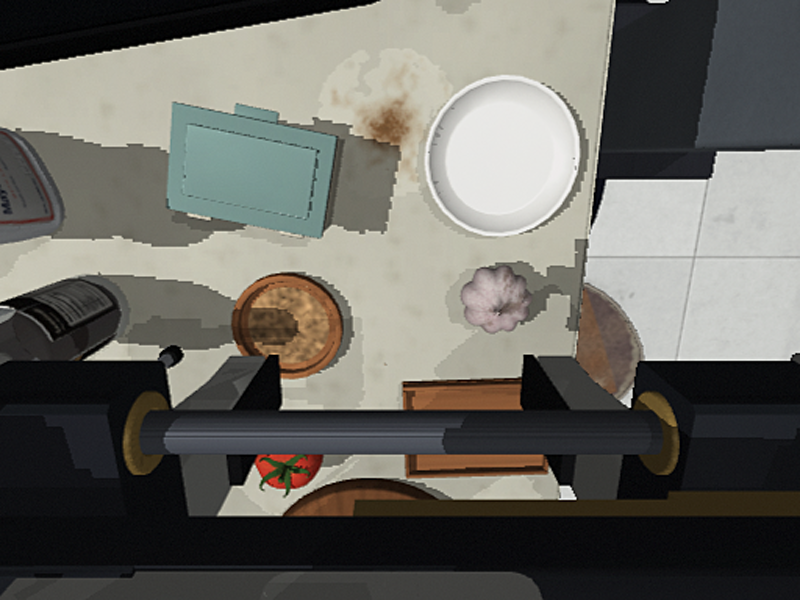

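Run:
```python
from h import *
for n,M in {"wA":{"jarlid":(.1,541,58),"scoaster":(.011,487,235),"shakercap":(.085,497,394)},
"wB":{"l1":(.055,173,101),"l2":(.055,340,135),"l3":(.055,323,238),"l4":(.055,166,207),"lip":(.053,257,105),"dish":(.014,502,155),"garlic":(.03,496,299),"lco":(.011,288,325),"t_tl":(.012,402,382),"t_bl":(.012,404,477),"t_br":(.012,549,470),"tomato":(.06,288,470)}}.items():
    d=np.load(f"pics/{n}.npz")
    for k,(z,u,v) in M.items(): print(k,np.round(onz(d,d["T"],(u*.64-.2,v*.64-.2),z)*1000,1)[:2])
```

```text
jarlid [ 474.5 -228.4]
scoaster [ 482.6 -118.7]
shakercap [483.4 -19.6]
l1 [694.7  98.1]
l2 [588.7 118.6]
l3 [602.8 186. ]
l4 [708.4 164.9]
lip [641.7 100.2]
dish [474.  130.8]
garlic [475.5 237.3]
lco [642.1 265.3]
t_tl [547.8 316.6]
t_bl [545.9 411.6]
t_br [414.4 404.2]
tomato [637.9 369.2]
```

Call:
apply_moves(deltas=[{"fingers": 87,"delta_pos": [120,70,0],"angular": [0,0,0]},{"fingers": 87,"delta_pos": [120,70,0],"angular": [0,0,0]},{"fingers": 87,"delta_pos": [120,70,0],"angular": [0,0,0]},{"fingers": 87,"delta_pos": [120,70,0],"angular": [0,0,0]},{"fingers": 87,"delta_pos": [120,70,0],"angular": [0,0,0]},{"fingers": 87,"delta_pos": [120,70,0],"angular": [0,0,0]}])

```text
clock: 2.45
tool_pos: [0.4805, 0.0897, 0.2269]
orientation: [-180.0, 0.0, -90.1]
force: [-0.5, 1.1, -0.9]
opening: 0.0873
gripper_force: 0.0
```

Run:
```python
from h import *
from plant import ctrl
wrist('wC')
p=ctrl.camera_params("scene");T=np.array(p["cam_to_world"])
for k,u,z in(("greenbottle",(318,92),.02),("redbottle",(298,70),.02),("potleft",(490,270),.08),("pothandle",(487,215),.1),("tallbottle",(540,140),.0)): print(k,np.round(onz(p,T,np.array(u)*.64,z)*1000))
crop("pics/wC.png","pics/wCc.png",180,40,200,180,4)
```

```text
2.45 [0.4805 0.0897 0.2269] [-1.7995e+02  2.0000e-02 -9.0060e+01] 0.08725874769402424 [-0.5  1.1 -0.9]
greenbottle [627. 487.  20.]
redbottle [612. 561.  20.]
potleft [723. -50.  80.]
pothandle [762.  37. 100.]
tallbottle [990. 202.   0.]
```

View pics/wCc.png

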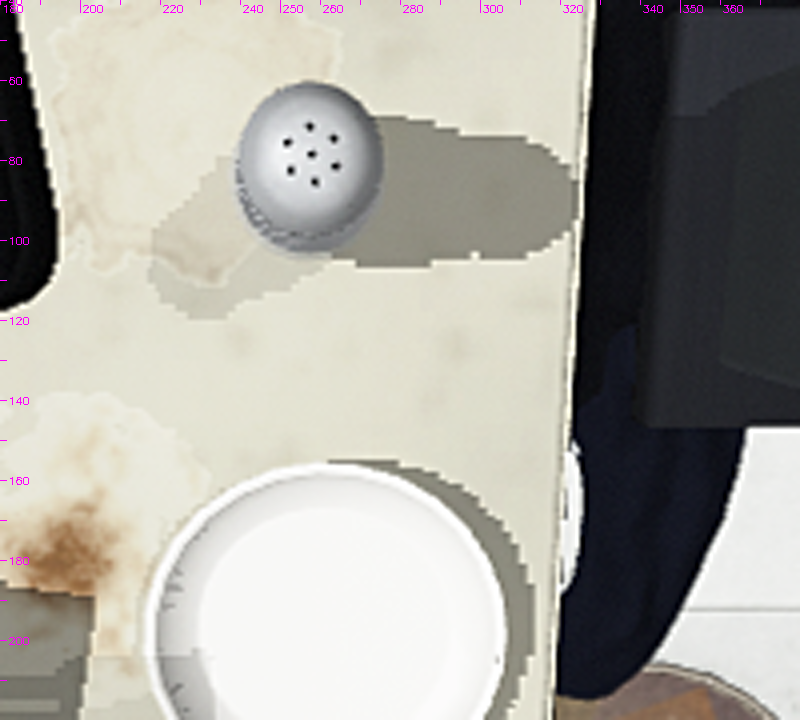

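Run:
```python
from h import *
d=np.load("pics/wC.npz")
print(onz(d,d["T"],(257.4,78.1),.09)*1000)
```

```text
[478.79970747  -7.27840216  90.        ]
```

Call:
apply_moves(deltas=[{"fingers": 87,"delta_pos": [98,1,0],"angular": [0,0,0]},{"fingers": 87,"delta_pos": [98,1,0],"angular": [0,0,0]},{"fingers": 87,"delta_pos": [98,1,20],"angular": [0,0,0]},{"fingers": 87,"delta_pos": [98,1,60],"angular": [0,0,0]},{"fingers": 87,"delta_pos": [98,1,100],"angular": [0,0,0]},{"fingers": 87,"delta_pos": [98,1,140],"angular": [0,0,0]},{"fingers": 87,"delta_pos": [98,1,170],"angular": [0,0,0]},{"fingers": 87,"delta_pos": [98,1,190],"angular": [0,0,0]},{"fingers": 87,"delta_pos": [98,1,194],"angular": [0,0,0]},{"fingers": 87,"delta_pos": [98,1,194],"angular": [0,0,0]}])

```text
clock: 3.5
tool_pos: [0.4791, -0.0078, 0.032]
orientation: [179.9, -0.1, -90.0]
force: [0.1, 0.1, 0.4]
opening: 0.087
gripper_force: 0.0
```

Call:
apply_moves(deltas=[{"fingers": 25,"delta_pos": [0,0,0],"angular": [0,0,0]},{"fingers": 25,"delta_pos": [0,0,0],"angular": [0,0,0]},{"fingers": 25,"delta_pos": [0,0,0],"angular": [0,0,0]},{"fingers": 25,"delta_pos": [0,0,0],"angular": [0,0,0]},{"fingers": 25,"delta_pos": [0,0,0],"angular": [0,0,0]},{"fingers": 25,"delta_pos": [0,0,0],"angular": [0,0,0]},{"fingers": 25,"delta_pos": [0,0,0],"angular": [0,0,0]},{"fingers": 25,"delta_pos": [0,0,0],"angular": [0,0,0]}])

```text
clock: 4.3
tool_pos: [0.4796, -0.0079, 0.0329]
orientation: [-179.9, 0.0, -90.0]
force: [1.1, -1.1, 3.1]
opening: 0.0396
gripper_force: 29.9
```

Call:
apply_moves(deltas=[{"fingers": 25,"delta_pos": [0,0,-20],"angular": [0,0,0]},{"fingers": 25,"delta_pos": [0,0,-50],"angular": [0,0,0]},{"fingers": 25,"delta_pos": [30,-1,-50],"angular": [0,0,0]},{"fingers": 25,"delta_pos": [60,-2,-50],"angular": [0,0,0]},{"fingers": 25,"delta_pos": [90,-3,-50],"angular": [0,0,0]},{"fingers": 25,"delta_pos": [111,-3,-50],"angular": [0,0,0]},{"fingers": 25,"delta_pos": [111,-3,-50],"angular": [0,0,0]},{"fingers": 25,"delta_pos": [111,-3,-35],"angular": [0,0,0]},{"fingers": 25,"delta_pos": [111,-3,-20],"angular": [0,0,0]},{"fingers": 25,"delta_pos": [111,-3,-20],"angular": [0,0,0]}])

```text
clock: 5.3
tool_pos: [0.48, -0.1189, 0.0507]
orientation: [179.8, -0.0, -90.0]
force: [-0.6, 0.4, -1.8]
opening: 0.0393
gripper_force: 29.6
```

Call:
apply_moves(deltas=[{"fingers": 25,"delta_pos": [0,0,8],"angular": [0,0,0]},{"fingers": 25,"delta_pos": [0,0,12],"angular": [0,0,0]},{"fingers": 25,"delta_pos": [0,0,15],"angular": [0,0,0]},{"fingers": 25,"delta_pos": [0,0,16],"angular": [0,0,0]},{"fingers": 25,"delta_pos": [0,0,16],"angular": [0,0,0]}])

```text
clock: 5.8
tool_pos: [0.482, -0.1189, 0.0369]
orientation: [-180.0, -0.0, -90.0]
force: [-1.6, 0.2, 2.2]
opening: 0.0391
gripper_force: 29.7
```

Call:
apply_moves(deltas=[{"fingers": 70,"delta_pos": [0,0,0],"angular": [0,0,0]},{"fingers": 87,"delta_pos": [0,0,0],"angular": [0,0,0]},{"fingers": 87,"delta_pos": [0,0,0],"angular": [0,0,0]},{"fingers": 87,"delta_pos": [0,0,-30],"angular": [0,0,0]},{"fingers": 87,"delta_pos": [0,0,-75],"angular": [0,0,0]},{"fingers": 87,"delta_pos": [0,0,-120],"angular": [0,0,0]},{"fingers": 87,"delta_pos": [40,3,-125],"angular": [0,0,0]},{"fingers": 87,"delta_pos": [85,6,-125],"angular": [0,0,0]},{"fingers": 87,"delta_pos": [108,6,-125],"angular": [0,0,0]},{"fingers": 87,"delta_pos": [108,6,-125],"angular": [0,0,0]}])

```text
clock: 6.8
tool_pos: [0.4757, -0.2294, 0.1615]
orientation: [-180.0, -0.0, -90.2]
force: [-0.7, 0.1, -0.6]
opening: 0.0867
gripper_force: 0.0
```

Call:
apply_moves(deltas=[{"fingers": 87,"delta_pos": [0,0,30],"angular": [0,0,0]},{"fingers": 87,"delta_pos": [0,0,60],"angular": [0,0,0]},{"fingers": 87,"delta_pos": [0,0,90],"angular": [0,0,0]},{"fingers": 87,"delta_pos": [0,0,110],"angular": [0,0,0]},{"fingers": 87,"delta_pos": [0,0,116],"angular": [0,0,0]},{"fingers": 87,"delta_pos": [0,0,116],"angular": [0,0,0]}])

```text
clock: 7.4
tool_pos: [0.4756, -0.2267, 0.045]
orientation: [179.9, 0.0, -90.0]
force: [0.7, -0.2, 0.0]
opening: 0.0869
gripper_force: 0.0
```

Call:
apply_moves(deltas=[{"fingers": 50,"delta_pos": [0,0,0],"angular": [0,0,0]},{"fingers": 50,"delta_pos": [0,0,0],"angular": [0,0,0]},{"fingers": 50,"delta_pos": [0,0,0],"angular": [0,0,0]},{"fingers": 50,"delta_pos": [0,0,0],"angular": [0,0,0]},{"fingers": 50,"delta_pos": [0,0,0],"angular": [0,0,0]},{"fingers": 50,"delta_pos": [0,0,0],"angular": [0,0,0]}])

```text
clock: 8.0
tool_pos: [0.4761, -0.2271, 0.0463]
orientation: [-180.0, -0.0, -90.0]
force: [-2.1, 1.2, 6.7]
opening: 0.0598
gripper_force: 30.0
```

Call:
apply_moves(deltas=[{"fingers": 50,"delta_pos": [0,0,-25],"angular": [0,0,0]},{"fingers": 50,"delta_pos": [0,0,-65],"angular": [0,0,0]},{"fingers": 50,"delta_pos": [0,0,-110],"angular": [0,0,0]},{"fingers": 50,"delta_pos": [0,0,-150],"angular": [0,0,0]},{"fingers": 50,"delta_pos": [-30,-10,-150],"angular": [0,0,0]},{"fingers": 50,"delta_pos": [-70,-23,-150],"angular": [0,0,0]},{"fingers": 50,"delta_pos": [-110,-36,-150],"angular": [0,0,0]},{"fingers": 50,"delta_pos": [-155,-52,-150],"angular": [0,0,0]},{"fingers": 50,"delta_pos": [-200,-68,-150],"angular": [0,0,0]},{"fingers": 50,"delta_pos": [-240,-81,-150],"angular": [0,0,0]}])

```text
clock: 9.0
tool_pos: [0.5569, 0.0151, 0.195]
orientation: [180.0, 0.0, -90.0]
force: [-0.0, -0.4, -3.8]
opening: 0.0599
gripper_force: 30.0
```

Call:
apply_moves(deltas=[{"fingers": 50,"delta_pos": [-40,-14,0],"angular": [0,0,0]},{"fingers": 50,"delta_pos": [-80,-27,0],"angular": [0,0,0]},{"fingers": 50,"delta_pos": [-120,-41,0],"angular": [0,0,0]},{"fingers": 50,"delta_pos": [-160,-54,0],"angular": [0,0,0]},{"fingers": 50,"delta_pos": [-200,-68,0],"angular": [0,0,0]},{"fingers": 50,"delta_pos": [-230,-78,0],"angular": [0,0,0]},{"fingers": 50,"delta_pos": [-252,-85,0],"angular": [0,0,0]},{"fingers": 50,"delta_pos": [-252,-85,0],"angular": [0,0,0]},{"fingers": 50,"delta_pos": [-252,-85,0],"angular": [0,0,0]}])

```text
clock: 9.9
tool_pos: [0.6412, 0.2651, 0.1941]
orientation: [179.9, -0.1, -90.0]
force: [-0.9, -0.8, -4.0]
opening: 0.0603
gripper_force: 30.0
```

Run:
```python
from h import *
from plant import ctrl
wrist('wD')
cv2.imwrite("pics/sc1.png",ctrl.snapshot("scene")[:,:,::-1])
a=cv2.imread("pics/wD.png")[:, :];b=cv2.imread("pics/sc1.png")
cv2.imwrite("pics/mD.png",np.hstack([cv2.resize(a,(400,300)),cv2.resize(b[60:330,130:390],(312,300))]))
```

```text
9.9 [0.6412 0.2651 0.1941] [ 1.7987e+02 -7.0000e-02 -8.9970e+01] 0.06029272458740278 [-0.9 -0.8 -4. ]
```

View pics/mD.png

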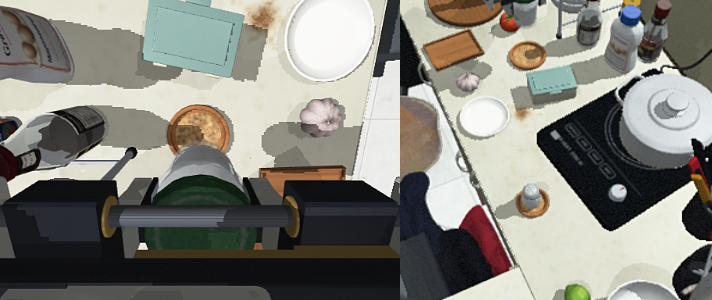

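Run:
```python
from h import *
d=np.load("pics/wD.npz")
for k,u,v,z in(("bottle",104,125,0),("post",132,155,0),("postR",136,150,0),("post top",8,175,.1),("bottle2",73,60,0),("coaster",198,132,.011),("garlic",322,117,.03)): print(k,np.round(onz(d,d["T"],(u*1.28,v*1.28),z)*1000))
from plant import ctrl; print(ctrl.get_obs()["joint_pos"])
```

```text
bottle [783. 254.   0.]
post [745. 301.   0.]
postR [739. 293.   0.]
post top [858. 292. 100.]
bottle2 [816. 163.   0.]
coaster [643. 262.  11.]
garlic [475. 237.  30.]
[ 3.84229311e+01  2.34126194e+01  8.59856794e-01 -1.92022703e-02
 -6.75270083e+01 -3.84488844e+01]
```

Call:
apply_moves(deltas=[{"fingers": 50,"delta_pos": [0,30,0],"angular": [0,0,0]},{"fingers": 50,"delta_pos": [0,60,0],"angular": [0,0,4]},{"fingers": 50,"delta_pos": [0,60,0],"angular": [0,0,12]},{"fingers": 50,"delta_pos": [0,60,0],"angular": [0,0,20]},{"fingers": 50,"delta_pos": [0,60,0],"angular": [0,0,28]},{"fingers": 50,"delta_pos": [0,60,0],"angular": [0,0,36]},{"fingers": 50,"delta_pos": [0,60,0],"angular": [0,0,44]},{"fingers": 50,"delta_pos": [0,60,0],"angular": [0,0,52]},{"fingers": 50,"delta_pos": [0,60,0],"angular": [0,0,60]},{"fingers": 50,"delta_pos": [0,60,0],"angular": [0,0,60]}])

```text
clock: 11.0
tool_pos: [0.5818, 0.2639, 0.1959]
orientation: [180.0, 0.0, -150.2]
force: [0.2, -0.5, -3.5]
opening: 0.06
gripper_force: 30.0
```

Call:
apply_moves(deltas=[{"fingers": 50,"delta_pos": [0,0,0],"angular": [0,0,8]},{"fingers": 50,"delta_pos": [0,0,0],"angular": [0,0,16]},{"fingers": 50,"delta_pos": [0,0,0],"angular": [0,0,24]},{"fingers": 50,"delta_pos": [0,0,0],"angular": [0,0,30]},{"fingers": 50,"delta_pos": [0,0,0],"angular": [0,0,30]}])

```text
clock: 11.5
tool_pos: [0.5819, 0.2643, 0.1958]
orientation: [180.0, 0.0, -179.9]
force: [-0.2, -0.2, -3.9]
opening: 0.0598
gripper_force: 30.0
```

```bash
python3 -c "
from h import *
from plant import ctrl
o=ctrl.get_obs();print({k:np.round(o[k],4).tolist() for k in('clock','tool_pos','orientation','joint_pos','force')})"
```

```text
{'clock': 11.5, 'tool_pos': [0.5819, 0.2643, 0.1958], 'orientation': [179.9879, 0.004, -179.9061], 'joint_pos': [41.889, 18.3524, -6.6546, -0.007, -64.982, -131.7921], 'force': [-0.1652, -0.2105, -3.8514]}
```

Call:
apply_moves(deltas=[{"fingers": 50,"delta_pos": [-30,0,0],"angular": [0,0,0]},{"fingers": 50,"delta_pos": [-60,1,0],"angular": [0,0,0]},{"fingers": 50,"delta_pos": [-61,1,20],"angular": [0,0,0]},{"fingers": 50,"delta_pos": [-61,1,50],"angular": [0,0,0]},{"fingers": 50,"delta_pos": [-61,1,80],"angular": [0,0,0]},{"fingers": 50,"delta_pos": [-61,1,110],"angular": [0,0,0]},{"fingers": 50,"delta_pos": [-61,1,130],"angular": [0,0,0]},{"fingers": 50,"delta_pos": [-61,1,138],"angular": [0,0,0]},{"fingers": 50,"delta_pos": [-61,1,138],"angular": [0,0,0]},{"fingers": 50,"delta_pos": [-61,1,138],"angular": [0,0,0]}])

```text
clock: 12.5
tool_pos: [0.6438, 0.2663, 0.0588]
orientation: [180.0, 0.1, -179.9]
force: [0.1, -0.7, -2.9]
opening: 0.0597
gripper_force: 30.0
```

Call:
apply_moves(deltas=[{"fingers": 50,"delta_pos": [0,0,3],"angular": [0,0,0]},{"fingers": 50,"delta_pos": [0,0,6],"angular": [0,0,0]},{"fingers": 50,"delta_pos": [0,0,8],"angular": [0,0,0]},{"fingers": 50,"delta_pos": [0,0,8],"angular": [0,0,0]}])

```text
clock: 12.9
tool_pos: [0.6434, 0.2662, 0.0504]
orientation: [180.0, 0.1, -180.0]
force: [-0.3, -0.2, 1.0]
opening: 0.0598
gripper_force: 30.0
```

Call:
apply_moves(deltas=[{"fingers": 70,"delta_pos": [0,0,0],"angular": [0,0,0]},{"fingers": 87,"delta_pos": [0,0,0],"angular": [0,0,0]},{"fingers": 87,"delta_pos": [0,0,0],"angular": [0,0,0]},{"fingers": 87,"delta_pos": [0,0,-30],"angular": [0,0,0]},{"fingers": 87,"delta_pos": [0,0,-75],"angular": [0,0,0]},{"fingers": 87,"delta_pos": [0,0,-120],"angular": [0,0,0]},{"fingers": 87,"delta_pos": [10,-40,-120],"angular": [0,0,4]},{"fingers": 87,"delta_pos": [20,-80,-120],"angular": [0,0,8]},{"fingers": 87,"delta_pos": [26,-119,-120],"angular": [0,0,11.3]},{"fingers": 87,"delta_pos": [26,-119,-120],"angular": [0,0,11.3]}])

```text
clock: 13.9
tool_pos: [0.6159, 0.1432, 0.1703]
orientation: [-180.0, -0.0, 168.4]
force: [0.7, -0.4, 0.3]
opening: 0.0873
gripper_force: 0.0
```

Run:
```python
from h import *
from plant import ctrl
wrist('wE')
cv2.imwrite("pics/sc2.png",ctrl.snapshot("side")[:,:,::-1])
a=cv2.imread("pics/wE.png");b=cv2.imread("pics/sc2.png")
cv2.imwrite("pics/mE.png",np.hstack([cv2.resize(a,(440,330)),cv2.resize(b[180:330,160:310],(330,330))]))
```

```text
13.9 [0.6159 0.1432 0.1703] [-180.     -0.    168.42] 0.08726374470840643 [ 0.7 -0.4  0.3]
```

View pics/mE.png

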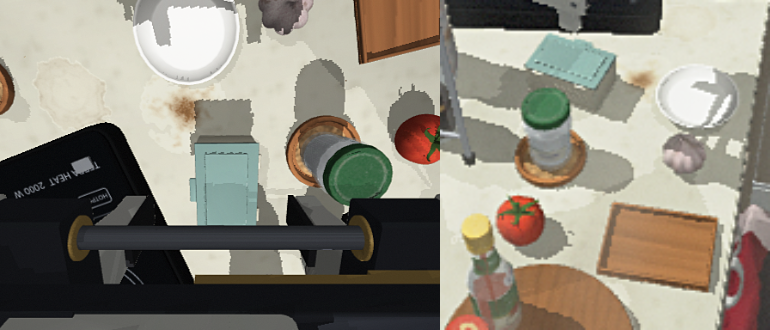

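Run:
```python
from h import *
from plant import ctrl
P={n:ctrl.camera_params(n) for n in("scene","side")};T={n:np.array(P[n]["cam_to_world"]) for n in P}
def tri(a,b):
    o1,d1=ray(P["scene"],T["scene"],np.array(a)*.64);o2,d2=ray(P["side"],T["side"],np.array(b)*.64)
    s=np.linalg.lstsq(np.c_[d1,-d2],o2-o1,rcond=None)[0];return np.round((o1+d1*s[0]+o2+d2*s[1])*500)
print("knob",tri((562,235),(297,185)),"handle",tri((489,210),(300,243)))
p,t=P["scene"],T["scene"]
for z in(.1,.14): print("rim L/R/bot",z,[np.round(onz(p,t,np.array(u)*.64,z)*1000)[:2] for u in((490,262),(622,258),(560,330))])
d=np.load("pics/wB.npz")
for u in((365,480),(330,484),(400,484),(285,513),(440,500)): print("board",np.round(onz(d,d["T"],np.array(u)*.64,.018)*1000))
for u in((292,130),(240,105),(341,100)): print("board sc",np.round(onz(p,t,np.array(u)*.64,.01)*1000))
```

```text
knob [804. -90. 194.] handle [759.  27. 137.]
rim L/R/bot 0.1 [array([722., -45.]), array([ 923., -129.]), array([ 763., -196.])]
rim L/R/bot 0.14 [array([706., -62.]), array([ 898., -142.]), array([ 745., -206.])]
board [581. 411.  18.]
board [612. 415.  18.]
board [549. 415.  18.]
board [655. 446.  18.]
board [513. 432.  18.]
board sc [545. 424.  10.]
board sc [472. 529.  10.]
board sc [664. 456.  10.]
```

Call:
apply_moves(deltas=[{"fingers": 87,"delta_pos": [-40,-1,0],"angular": [0,0,0]},{"fingers": 87,"delta_pos": [-71,-1,0],"angular": [0,0,0]},{"fingers": 87,"delta_pos": [-71,-1,0],"angular": [0,0,0]},{"fingers": 87,"delta_pos": [-71,-1,0],"angular": [0,0,0]}])

```text
clock: 14.4
tool_pos: [0.6867, 0.1327, 0.1683]
orientation: [-180.0, -0.1, 168.7]
force: [-0.2, -0.5, 0.1]
opening: 0.0871
gripper_force: 0.0
```

Run:
```python
from h import *
wrist('wF')
crop("pics/wF.png","pics/wFc.png",180,60,200,150,4)
```

```text
14.4 [0.6867 0.1327 0.1683] [-1.7996e+02 -7.0000e-02  1.6871e+02] 0.08705210802292526 [-0.2 -0.5  0.1]
```

View pics/wFc.png

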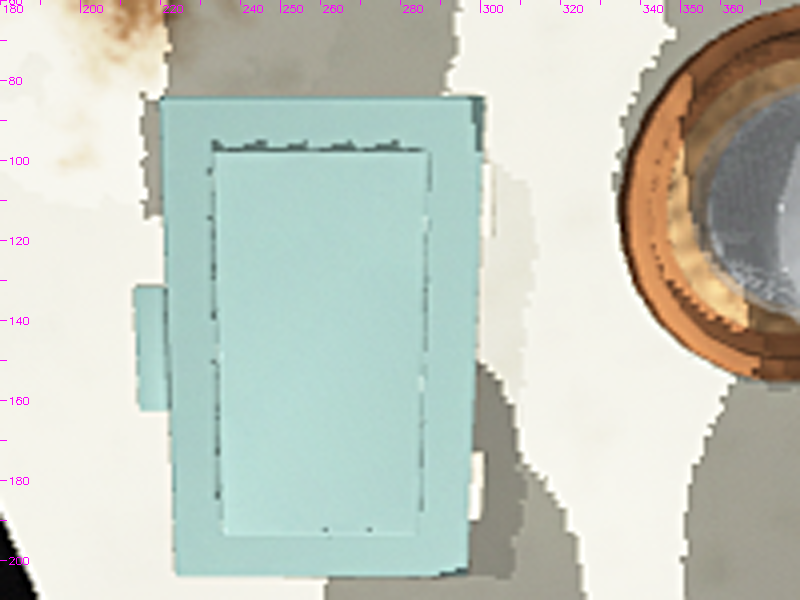

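Run:
```python
from h import *
d=np.load("pics/wF.npz")
C=np.array([onz(d,d["T"],u,.055)*1000 for u in((220.3,84),(299.5,84),(296.7,203.2),(223.6,203.2))])[:,:2]
print(C,C.mean(0),[np.degrees(np.arctan2(*(C[j]-C[i])[::-1])) for i,j in((0,1),(3,2),(3,0),(2,1))])
```

```text
[[591.6590663  120.06821104]
 [604.6852558  185.2020054 ]
 [708.39810968 166.10182327]
 [695.01046833  98.98108371]] [649.93822503 142.58828085] [np.float64(78.69054911443051), np.float64(78.72003491296147), np.float64(168.46803805546358), np.float64(169.5650986129455)]
```

Call:
apply_moves(deltas=[{"fingers": 87,"delta_pos": [0,0,30],"angular": [0,0,0]},{"fingers": 87,"delta_pos": [0,0,60],"angular": [0,0,0]},{"fingers": 87,"delta_pos": [0,0,90],"angular": [0,0,0]},{"fingers": 87,"delta_pos": [0,0,110],"angular": [0,0,0]},{"fingers": 87,"delta_pos": [0,0,130],"angular": [0,0,0]},{"fingers": 87,"delta_pos": [0,0,145],"angular": [0,0,0]},{"fingers": 87,"delta_pos": [0,0,155],"angular": [0,0,0]},{"fingers": 87,"delta_pos": [0,0,155],"angular": [0,0,0]}])

```text
clock: 15.25
tool_pos: [0.6855, 0.1322, 0.0133]
orientation: [-179.9, -0.1, 168.7]
force: [0.7, 0.4, 0.4]
opening: 0.087
gripper_force: 0.0
```

Call:
apply_moves(deltas=[{"fingers": 55,"delta_pos": [0,0,0],"angular": [0,0,0]},{"fingers": 55,"delta_pos": [0,0,0],"angular": [0,0,0]},{"fingers": 55,"delta_pos": [0,0,0],"angular": [0,0,0]},{"fingers": 55,"delta_pos": [0,0,0],"angular": [0,0,0]},{"fingers": 55,"delta_pos": [0,0,0],"angular": [0,0,0]},{"fingers": 55,"delta_pos": [0,0,0],"angular": [0,0,0]}])

```text
clock: 15.85
tool_pos: [0.6872, 0.1325, 0.0157]
orientation: [179.9, 0.1, 168.7]
force: [-0.7, 0.9, 6.4]
opening: 0.0683
gripper_force: 30.0
```

Call:
apply_moves(deltas=[{"fingers": 87,"delta_pos": [0,0,0],"angular": [0,0,0]},{"fingers": 87,"delta_pos": [0,0,0],"angular": [0,0,0]},{"fingers": 87,"delta_pos": [0,0,3],"angular": [0,0,0]},{"fingers": 87,"delta_pos": [0,0,5],"angular": [0,0,0]},{"fingers": 87,"delta_pos": [0,0,5],"angular": [0,0,0]}])

```text
clock: 16.35
tool_pos: [0.6859, 0.1318, 0.0087]
orientation: [-180.0, -0.1, 168.7]
force: [-0.3, 0.3, 1.0]
opening: 0.0865
gripper_force: 0.0
```

Call:
apply_moves(deltas=[{"fingers": 55,"delta_pos": [0,0,0],"angular": [0,0,0]},{"fingers": 55,"delta_pos": [0,0,0],"angular": [0,0,0]},{"fingers": 55,"delta_pos": [0,0,0],"angular": [0,0,0]},{"fingers": 55,"delta_pos": [0,0,0],"angular": [0,0,0]},{"fingers": 55,"delta_pos": [0,0,0],"angular": [0,0,0]},{"fingers": 55,"delta_pos": [0,0,0],"angular": [0,0,0]}])

```text
clock: 16.95
tool_pos: [0.6865, 0.1321, 0.0096]
orientation: [180.0, 0.0, 168.7]
force: [-0.2, -0.4, -0.9]
opening: 0.0685
gripper_force: 30.0
```

Call:
apply_moves(deltas=[{"fingers": 55,"delta_pos": [0,0,-8],"angular": [0,0,0]},{"fingers": 55,"delta_pos": [0,0,-16],"angular": [0,0,0]},{"fingers": 55,"delta_pos": [0,0,-25],"angular": [0,0,0]},{"fingers": 55,"delta_pos": [0,0,-25],"angular": [0,0,0]}])

```text
clock: 17.35
tool_pos: [0.6876, 0.1325, 0.0368]
orientation: [179.9, 0.2, 168.7]
force: [-0.2, -0.8, -1.0]
opening: 0.0683
gripper_force: 30.0
```

Run:
```python
from h import *
from plant import ctrl
wrist('wG')
print(np.round(ctrl.get_obs()["moment"],3))
cv2.imwrite("pics/sd3.png",ctrl.snapshot("side")[:,:,::-1])
cv2.imwrite("pics/sc3.png",ctrl.snapshot("scene")[:,:,::-1])
a=cv2.imread("pics/wG.png")[:260,130:390];b=cv2.imread("pics/sd3.png")[150:250,180:280];c=cv2.imread("pics/sc3.png")[80:180,200:300]
cv2.imwrite("pics/mG.png",np.hstack([cv2.resize(x,(266,266),interpolation=cv2.INTER_CUBIC) for x in(a,b,c)]))
```

```text
17.35 [0.6876 0.1325 0.0368] [1.7991e+02 1.5000e-01 1.6872e+02] 0.06826174547868803 [-0.2 -0.8 -1. ]
[-0.016 -0.117  0.045]
```

View pics/mG.png

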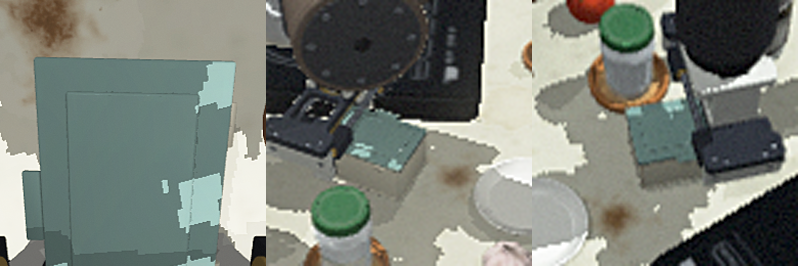

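Call:
apply_moves(deltas=[{"fingers": 55,"delta_pos": [0,0,-25],"angular": [0,0,0]},{"fingers": 55,"delta_pos": [0,0,-55],"angular": [0,0,0]},{"fingers": 55,"delta_pos": [0,0,-90],"angular": [0,0,0]},{"fingers": 55,"delta_pos": [0,0,-120],"angular": [0,0,0]},{"fingers": 55,"delta_pos": [25,0,-125],"angular": [0,0,0]},{"fingers": 55,"delta_pos": [60,0,-125],"angular": [0,0,0]},{"fingers": 55,"delta_pos": [100,0,-125],"angular": [0,0,0]},{"fingers": 55,"delta_pos": [140,0,-125],"angular": [0,0,0]},{"fingers": 55,"delta_pos": [150,0,-125],"angular": [0,0,-4]},{"fingers": 55,"delta_pos": [150,0,-125],"angular": [0,0,-10]}])

```text
clock: 18.5
tool_pos: [0.5374, 0.1617, 0.1599]
orientation: [180.0, -0.0, 179.0]
force: [1.2, -1.0, -1.1]
opening: 0.0684
gripper_force: 30.0
```

Call:
apply_moves(deltas=[{"fingers": 55,"delta_pos": [0,0,0],"angular": [0,0,-8]},{"fingers": 55,"delta_pos": [0,0,0],"angular": [0,0,-16]},{"fingers": 55,"delta_pos": [0,0,0],"angular": [0,0,-24]},{"fingers": 55,"delta_pos": [0,0,0],"angular": [0,0,-32]},{"fingers": 55,"delta_pos": [0,0,0],"angular": [0,0,-40]},{"fingers": 55,"delta_pos": [0,0,0],"angular": [0,0,-48]},{"fingers": 55,"delta_pos": [0,0,0],"angular": [0,0,-56]},{"fingers": 55,"delta_pos": [0,0,0],"angular": [0,0,-64]},{"fingers": 55,"delta_pos": [0,0,0],"angular": [0,0,-72]},{"fingers": 55,"delta_pos": [0,0,0],"angular": [0,0,-80]}])

```text
clock: 19.5
tool_pos: [0.539, 0.1613, 0.1592]
orientation: [180.0, -0.0, -101.0]
force: [-0.2, 0.3, -0.8]
opening: 0.0685
gripper_force: 30.0
```

Call:
apply_moves(deltas=[{"fingers": 55,"delta_pos": [0,0,0],"angular": [0,0,-8]},{"fingers": 55,"delta_pos": [0,0,0],"angular": [0,0,-16]},{"fingers": 55,"delta_pos": [0,0,0],"angular": [0,0,-24]},{"fingers": 55,"delta_pos": [0,0,0],"angular": [0,0,-32]},{"fingers": 55,"delta_pos": [0,0,0],"angular": [0,0,-40]},{"fingers": 55,"delta_pos": [0,0,0],"angular": [0,0,-48]},{"fingers": 55,"delta_pos": [0,0,0],"angular": [0,0,-56]},{"fingers": 55,"delta_pos": [0,0,0],"angular": [0,0,-64]},{"fingers": 55,"delta_pos": [0,0,0],"angular": [0,0,-72]},{"fingers": 55,"delta_pos": [0,0,0],"angular": [0,0,-80]}])

```text
clock: 20.5
tool_pos: [0.5389, 0.1613, 0.1591]
orientation: [180.0, 0.0, -21.0]
force: [-0.6, -0.3, -1.2]
opening: 0.0682
gripper_force: 30.0
```

```bash
cat >> h.py <<'E'
def goto(x,y,z,yaw):
    from plant import ctrl
    o=ctrl.get_obs();Rm=R.from_euler("xyz",o["orientation"],degrees=True)
    t=R.from_euler("xyz",[180,0,yaw],degrees=True)
    print(o["clock"],np.round(o["tool_pos"],4),np.round(o["orientation"],1),"J",np.round(o["joint_pos"]),"delta",np.round(Rm.inv().apply(np.array([x,y,z])-np.array(o["tool_pos"])*1000),1),"rot",np.round((Rm.inv()*t).as_rotvec(degrees=True),1))
E
python3 -c "
from h import *
goto(443,358.5,130,2.5)"
```

```text
20.5 [0.5389 0.1613 0.1591] [180.   0. -21.] J [ 37.  13. -19.  -0. -58.  32.] delta [-160.1 -149.8   29.1] rot [  0.    0.  -23.5]
```

Call:
apply_moves(deltas=[{"fingers": 55,"delta_pos": [-25,-23,0],"angular": [0,0,-4]},{"fingers": 55,"delta_pos": [-50,-47,0],"angular": [0,0,-8]},{"fingers": 55,"delta_pos": [-80,-75,0],"angular": [0,0,-12]},{"fingers": 55,"delta_pos": [-107,-100,0],"angular": [0,0,-16]},{"fingers": 55,"delta_pos": [-135,-126,0],"angular": [0,0,-20]},{"fingers": 55,"delta_pos": [-160,-150,0],"angular": [0,0,-23.5]},{"fingers": 55,"delta_pos": [-160,-150,20],"angular": [0,0,-23.5]},{"fingers": 55,"delta_pos": [-160,-150,60],"angular": [0,0,-23.5]},{"fingers": 55,"delta_pos": [-160,-150,90],"angular": [0,0,-23.5]},{"fingers": 55,"delta_pos": [-160,-150,90],"angular": [0,0,-23.5]}])

```text
clock: 21.5
tool_pos: [0.4424, 0.3566, 0.0653]
orientation: [179.6, 0.3, 2.2]
force: [-0.8, 0.0, -1.3]
opening: 0.0677
gripper_force: 30.0
```

Run:
```python
from h import *
wrist('wH')
goto(443,358.5,16,2.5)
```

```text
21.5 [0.4424 0.3566 0.0653] [179.63   0.32   2.16] 0.06772370542905166 [-0.8  0.  -1.3]
21.55 [0.4438 0.358  0.0679] [179.8   0.2   2.2] J [ 59.  20. -24.  -0. -47.  34.] delta [-0.6 -0.8 51.9] rot [ 0.2  0.2 -0.3]
```

Call:
apply_moves(deltas=[{"fingers": 55,"delta_pos": [0,0,15],"angular": [0,0,0]},{"fingers": 55,"delta_pos": [0,0,28],"angular": [0,0,0]},{"fingers": 55,"delta_pos": [0,0,40],"angular": [0,0,0]},{"fingers": 55,"delta_pos": [0,0,44],"angular": [0,0,0]},{"fingers": 55,"delta_pos": [0,0,44],"angular": [0,0,0]}])

```text
clock: 22.05
tool_pos: [0.4446, 0.3591, 0.0252]
orientation: [180.0, 0.0, 2.2]
force: [-0.5, -0.5, -1.2]
opening: 0.0682
gripper_force: 30.0
```

Run:
```python
from h import *
goto(443,358.5,16,2.5)
```

```text
22.05 [0.4446 0.3591 0.0252] [180.    0.    2.2] J [ 59.  23. -26.   0. -41.  34.] delta [-1.7  0.5  9.2] rot [ 0.   0.  -0.3]
```

Call:
apply_moves(deltas=[{"fingers": 55,"delta_pos": [-1,0,4],"angular": [0,0,0]},{"fingers": 55,"delta_pos": [-1,0,7],"angular": [0,0,0]},{"fingers": 55,"delta_pos": [-1,0,9],"angular": [0,0,0]},{"fingers": 55,"delta_pos": [-1,0,10],"angular": [0,0,0]},{"fingers": 55,"delta_pos": [-1,0,10],"angular": [0,0,0]}])

```text
clock: 22.55
tool_pos: [0.4437, 0.3593, 0.0155]
orientation: [180.0, 0.0, 2.2]
force: [0.6, 0.1, -1.9]
opening: 0.0683
gripper_force: 30.0
```

Call:
apply_moves(deltas=[{"fingers": 55,"delta_pos": [0,0,1],"angular": [0,0,0]},{"fingers": 55,"delta_pos": [0,0,1.5],"angular": [0,0,0]},{"fingers": 55,"delta_pos": [0,0,1.5],"angular": [0,0,0]},{"fingers": 55,"delta_pos": [0,0,1.5],"angular": [0,0,0]}])

```text
clock: 22.95
tool_pos: [0.4438, 0.3594, 0.0141]
orientation: [-180.0, -0.0, 2.2]
force: [0.7, 0.3, -0.7]
opening: 0.0681
gripper_force: 30.0
```

Call:
apply_moves(deltas=[{"fingers": 75,"delta_pos": [0,0,0],"angular": [0,0,0]},{"fingers": 80,"delta_pos": [0,0,0],"angular": [0,0,0]},{"fingers": 80,"delta_pos": [0,0,-10],"angular": [0,0,0]},{"fingers": 80,"delta_pos": [0,0,-40],"angular": [0,0,0]},{"fingers": 80,"delta_pos": [0,0,-80],"angular": [0,0,0]},{"fingers": 80,"delta_pos": [0,0,-120],"angular": [0,0,4]},{"fingers": 80,"delta_pos": [0,0,-160],"angular": [0,0,12]},{"fingers": 80,"delta_pos": [0,0,-160],"angular": [0,0,20]},{"fingers": 80,"delta_pos": [0,0,-160],"angular": [0,0,28]},{"fingers": 80,"delta_pos": [0,0,-160],"angular": [0,0,36]}])

```text
clock: 23.95
tool_pos: [0.4438, 0.3594, 0.1756]
orientation: [-179.9, 0.0, -34.1]
force: [0.1, 0.1, -0.4]
opening: 0.08
gripper_force: 0.0
```

Call:
apply_moves(deltas=[{"fingers": 80,"delta_pos": [0,0,0],"angular": [0,0,8]},{"fingers": 80,"delta_pos": [0,0,0],"angular": [0,0,16]},{"fingers": 80,"delta_pos": [0,0,0],"angular": [0,0,24]},{"fingers": 80,"delta_pos": [0,0,0],"angular": [0,0,32]},{"fingers": 80,"delta_pos": [0,0,0],"angular": [0,0,40]},{"fingers": 80,"delta_pos": [0,0,0],"angular": [0,0,48]},{"fingers": 80,"delta_pos": [0,0,0],"angular": [0,0,56]},{"fingers": 80,"delta_pos": [0,0,0],"angular": [0,0,56]}])

```text
clock: 24.75
tool_pos: [0.4437, 0.3593, 0.1749]
orientation: [-180.0, 0.0, -89.9]
force: [-0.2, 0.2, 0.6]
opening: 0.0805
gripper_force: 0.0
```

Run:
```python
from h import *
from plant import ctrl
wrist('wI')
goto(475,237,120,-90)
# tray/box check in side & scene: lid mask by hue
for n,(s) in {"scene":"scene","side":"side"}.items():
    im=ctrl.snapshot(n)[:,:,::-1].copy();cv2.imwrite(f"pics/{n}4.png",im)
    p=ctrl.camera_params(n);T=np.array(p["cam_to_world"])
    h=cv2.cvtColor(im,cv2.COLOR_BGR2HSV);m=cv2.inRange(h,(75,40,60),(100,160,255))
    k,l,st,c=cv2.connectedComponentsWithStats(m);i=1+st[1:,4].argmax()
    r=cv2.minAreaRect(np.argwhere(l==i)[:,::-1].astype(np.float32));B=cv2.boxPoints(r)
    W=np.array([onz(p,T,u,.059)*1000 for u in B]);print(n,st[i],np.round(W[:,:2]).tolist(),W.mean(0))
```

```text
24.75 [0.4437 0.3593 0.1749] [-1.7997e+02  3.0000e-02 -8.9920e+01] 0.08047636164111265 [-0.2  0.2  0.6]
24.8 [0.4438 0.3593 0.1748] [-180.     0.   -89.6] J [ 59.  13. -17.   0. -60. -58.] delta [122.5 -30.4  54.7] rot [-0.   0.   0.4]
scene [152  81  41  29 691] [[428.0, 400.0], [539.0, 404.0], [533.0, 327.0], [425.0, 324.0]] [481.32584408 363.6642181   59.        ]
side [237 264  46  31 915] [[531.0, 404.0], [538.0, 329.0], [428.0, 327.0], [427.0, 401.0]] [480.96291494 365.12340652  59.        ]
```

Call:
apply_moves(deltas=[{"fingers": 80,"delta_pos": [42,-10,0],"angular": [0,0,0]},{"fingers": 80,"delta_pos": [85,-20,0],"angular": [0,0,0]},{"fingers": 80,"delta_pos": [122.5,-30.5,0],"angular": [0,0,0]},{"fingers": 80,"delta_pos": [122.5,-30.5,30],"angular": [0,0,0]},{"fingers": 80,"delta_pos": [122.5,-30.5,70],"angular": [0,0,0]},{"fingers": 80,"delta_pos": [122.5,-30.5,110],"angular": [0,0,0]},{"fingers": 80,"delta_pos": [122.5,-30.5,140],"angular": [0,0,0]},{"fingers": 80,"delta_pos": [122.5,-30.5,155],"angular": [0,0,0]},{"fingers": 80,"delta_pos": [122.5,-30.5,165],"angular": [0,0,0]},{"fingers": 80,"delta_pos": [122.5,-30.5,165],"angular": [0,0,0]}])

```text
clock: 25.9
tool_pos: [0.4742, 0.2365, 0.0081]
orientation: [179.9, -0.1, -89.7]
force: [0.4, -0.3, -0.0]
opening: 0.0798
gripper_force: 0.0
```

Call:
apply_moves(deltas=[{"fingers": 43,"delta_pos": [0,0,0],"angular": [0,0,0]},{"fingers": 43,"delta_pos": [0,0,0],"angular": [0,0,0]},{"fingers": 43,"delta_pos": [0,0,0],"angular": [0,0,0]},{"fingers": 43,"delta_pos": [0,0,0],"angular": [0,0,0]},{"fingers": 43,"delta_pos": [0,0,0],"angular": [0,0,0]},{"fingers": 43,"delta_pos": [0,0,0],"angular": [0,0,0]}])

```text
clock: 26.5
tool_pos: [0.4748, 0.2373, 0.0098]
orientation: [-180.0, 0.0, -89.8]
force: [-2.5, 0.6, 6.6]
opening: 0.0523
gripper_force: 30.0
```

Call:
apply_moves(deltas=[{"fingers": 43,"delta_pos": [0,0,-20],"angular": [0,0,0]},{"fingers": 43,"delta_pos": [0,0,-50],"angular": [0,0,0]},{"fingers": 43,"delta_pos": [30,0,-55],"angular": [0,0,0]},{"fingers": 43,"delta_pos": [60,0,-55],"angular": [0,0,0]},{"fingers": 43,"delta_pos": [90,0,-55],"angular": [0,0,0]},{"fingers": 43,"delta_pos": [106,1,-55],"angular": [0,0,0]},{"fingers": 43,"delta_pos": [106,1,-45],"angular": [0,0,0]},{"fingers": 43,"delta_pos": [106,1,-30],"angular": [0,0,0]},{"fingers": 43,"delta_pos": [106,1,-20],"angular": [0,0,0]},{"fingers": 43,"delta_pos": [106,1,-20],"angular": [0,0,0]}])

```text
clock: 27.5
tool_pos: [0.4732, 0.1308, 0.0274]
orientation: [179.9, -0.1, -89.8]
force: [1.0, -0.6, -0.8]
opening: 0.0521
gripper_force: 30.0
```

Call:
apply_moves(deltas=[{"fingers": 43,"delta_pos": [0,0,6],"angular": [0,0,0]},{"fingers": 43,"delta_pos": [0,0,10],"angular": [0,0,0]},{"fingers": 43,"delta_pos": [0,0,13],"angular": [0,0,0]},{"fingers": 43,"delta_pos": [0,0,13],"angular": [0,0,0]}])

```text
clock: 27.9
tool_pos: [0.4738, 0.1309, 0.0158]
orientation: [180.0, -0.0, -89.8]
force: [0.0, -0.0, -0.8]
opening: 0.0521
gripper_force: 30.0
```

Call:
apply_moves(deltas=[{"fingers": 43,"delta_pos": [0,0,1],"angular": [0,0,0]},{"fingers": 43,"delta_pos": [0,0,1],"angular": [0,0,0]},{"fingers": 43,"delta_pos": [0,0,1],"angular": [0,0,0]}])

```text
clock: 28.2
tool_pos: [0.4741, 0.131, 0.0152]
orientation: [-180.0, 0.0, -89.8]
force: [-0.7, 0.1, 0.3]
opening: 0.0523
gripper_force: 30.0
```

Call:
apply_moves(deltas=[{"fingers": 58,"delta_pos": [0,0,0],"angular": [0,0,0]},{"fingers": 66,"delta_pos": [0,0,0],"angular": [0,0,0]},{"fingers": 66,"delta_pos": [0,0,0],"angular": [0,0,0]},{"fingers": 70,"delta_pos": [0,0,-15],"angular": [0,0,0]},{"fingers": 75,"delta_pos": [0,0,-45],"angular": [0,0,0]},{"fingers": 75,"delta_pos": [0,0,-90],"angular": [0,0,0]},{"fingers": 75,"delta_pos": [0,0,-140],"angular": [0,0,0]},{"fingers": 75,"delta_pos": [0,0,-190],"angular": [0,0,0]},{"fingers": 75,"delta_pos": [-30,-40,-210],"angular": [0,0,0]},{"fingers": 75,"delta_pos": [-60,-80,-210],"angular": [0,0,0]}])

```text
clock: 29.2
tool_pos: [0.5532, 0.1902, 0.231]
orientation: [-179.5, 0.3, -89.8]
force: [0.5, 0.6, -0.2]
opening: 0.0751
gripper_force: 0.0
```

Call:
apply_moves(deltas=[{"fingers": 75,"delta_pos": [-40,0,0],"angular": [0,0,0]},{"fingers": 75,"delta_pos": [-80,0,0],"angular": [0,0,0]},{"fingers": 75,"delta_pos": [-120,0,0],"angular": [0,0,0]},{"fingers": 75,"delta_pos": [-160,0,0],"angular": [0,0,0]},{"fingers": 75,"delta_pos": [-200,0,0],"angular": [0,0,0]},{"fingers": 75,"delta_pos": [-220,0,0],"angular": [0,0,0]},{"fingers": 75,"delta_pos": [-220,0,0],"angular": [0,0,0]},{"fingers": 75,"delta_pos": [-220,0,0],"angular": [0,0,0]}])

```text
clock: 30.0
tool_pos: [0.5499, 0.4089, 0.2244]
orientation: [180.0, -0.1, -89.8]
force: [-0.4, -0.4, 0.2]
opening: 0.0751
gripper_force: 0.0
```

Run:
```python
from h import *
from plant import ctrl
wrist('wZ')
S={n:ctrl.snapshot(n)[:,:,::-1] for n in("scene","side")}
a=cv2.resize(cv2.imread("pics/wZ.png")[:240],(400,188),interpolation=cv2.INTER_AREA) if 0 else cv2.imread("pics/wZ.png")[:240,130:430]
b=S["scene"][65:260,140:270];c=S["side"][100:310,185:315]
f=lambda x,w,h:cv2.resize(x,(w,h),interpolation=cv2.INTER_CUBIC)
cv2.imwrite("pics/fin.png",np.hstack([f(b,390,585)[:, :],np.vstack([f(a,375,300),f(c[110:,:],375,285)])]))
cv2.imwrite("pics/sideZ.png",S["side"]);cv2.imwrite("pics/sceneZ.png",S["scene"])
```

```text
30.0 [0.5499 0.4089 0.2244] [ 1.7996e+02 -5.0000e-02 -8.9770e+01] 0.07511482413731689 [-0.4 -0.4  0.2]
```

View pics/fin.png

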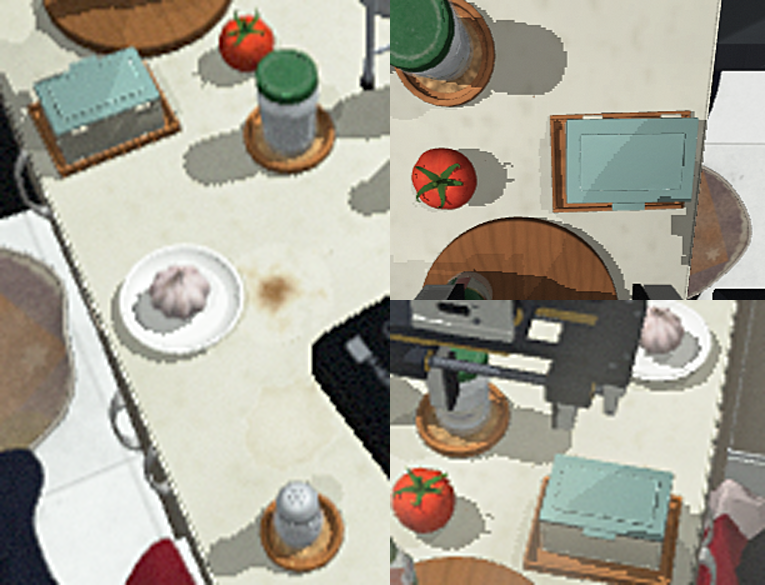

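Run:
```python
from h import *
d=np.load("pics/wZ.npz");g=lambda u,v,z:np.round(onz(d,d["T"],(130+(u-390)*.8,v*.8),z)*1000,1)[:2]
for k,q in {"lidTL":(568,121,.059),"lidBL":(569,203,.059),"lidTR":(697,118,.059),"lidBR":(697,201,.059),"trayTL":(551,116,.012),"trayBL":(554,211,.012),"trayTR":(692,111,.012)}.items(): print(k,g(*q))
```

```text
lidTL [533.1 327.5]
lidBL [531.  394.8]
lidTR [429.1 324.8]
lidBR [421.4 392.6]
trayTL [546.5 322.6]
trayBL [543. 412.]
trayTR [416.9 317.7]
```

```bash
python3 -c "
from plant import ctrl
print(ctrl.close_job())"
```

```text
the job is handed in; nothing more can be done
None
```

I handed the job in at about 30 s: in the last pictures the shaker, jar, spice box and garlic each sit inside their rest, the tomato and lime were not touched, and the interface gave no verdict.

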